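Sort the forming bars into their own V-rests

ROBOT

A 6-joint arm with a two-finger parallel gripper is mounted at the origin on a cart in front of the work surface, level with it; the furniture and walls round the work are solid. World frame = base frame: x ahead of the robot, y to its left, z up, the work surface at z = 0. Lengths are in m, angles in rad, forces in N, time in s.
With the tool pointing down it reaches from about 0.3 to 0.875 m from the base axis. Payload 6.4 kg.
Tool frame: the origin (TCP) lies midway between the tips of the shut fingers; the grasp point (between the pads) lies 19 mm behind it; x points along the fingers, y is the direction in which the jaws open and shut, and the axes are right-handed (so a half turn about x gives the same grasp; the last joint's range is limited). The gripper opens to 85 mm and grips with 20 to 120 N. Pads are 22 mm wide; open, the fingers measure 114 mm over their backs; the gripper's body (76 mm by 85 mm) begins 54 mm behind the grasp point. The pads swing forward as they close: fully open they stand 13 mm farther back than shut.
Start: joints at [1.119, 0.181, 1.607, -0, 1.354, -0.206], TCP at [0.14, 0.558, 0.231] pointing down, gripper open.
Joint ranges: [-2.99, 2.99], [-0.89, 2.07], [0.3, 2.58], [-1.14, 4.28], [0, 2.63], [-3.12, 3.12]. Speed limits (rad/s): [2.57, 2.57, 3.01, 3.14, 3.14, 3.14].

INTERFACE

Orientations are given as a unit quaternion [w, x, y, z].
In Python, from bench import ctrl gives the robot as it stands.
- The arm moves only by the tool step_arm, never from a script. Its argument "motion" is a list of rows, each a list of 7 numbers: the shift along the tool's x, y, z in mm, then the turn, a rotation vector about the tool's x, y, z in degrees, then the closure in counts, from 0 (fully open) to 255 (shut). In form: [[tx, ty, tz, rx, ry, rz, hand], ...]. A call has 1 to 10 rows; each row is the pose to reach, as a shift and turn from the pose commanded when the call began, along the tool's axes at that moment; what a row does not reach only later rows make up. A row lasts 1/8 s, in which the tool goes at most 62.5 mm and 10.7 degrees, less where a joint would pass 70% of its speed; a pose out of reach is approached as far as the arm can. A call with a gripper value outside its range is refused whole. The fingers move at their own pace and stop on an object; the grip force is fixed at half the most. Time passes only in rows, so rows that repeat a pose let the fingers close. It gives the time, the measured TCP pose, the force and the opening at its end, in the units of the state.
- ctrl.get_obs(): the state, without advancing time (a new reading comes with each control period).
- ctrl.camera(name): name is "side" or "top"; returns (picture, depth): 400x640x3 uint8, red, green, blue; 400x640 float32, m along the optical axis (not along the pixel's ray), 0 where there is no reading.
- ctrl.camera_info(name): a dict with "fx", "fy", "cx", "cy" (pixels), "T" (4x4, takes a point from camera to world coordinates). Camera axes: x right, y down, z forward; pixel columns grow to the right and rows downward; lengths in m; the calibration is good to about 2 mm. A picture is of the moment at which its call begins. camera_info takes no time and is no camera call.
- ctrl.hand_in(): hands the job in, once; it reports no verdict.
The state is a dict: "time_s": time; "q": joint angles; "dq": joint speeds; "joint_efforts": joint torques, N m; "eef_pos": TCP position; "eef_rot": TCP orientation; "wrist_force": force on the tool from outside, world axes, zero at the start; "torque": the same for the moment, N m; "opening": opening from 0.0 (shut) to 1.0 (fully open).
Only numpy, scipy, OpenCV 4.12 (cv2) and the standard library are available. Lean on these libraries where they do the work, as an engineer would, in place of code of your own. Each camera call takes 0.05 s, during which the arm holds its last target. There are 200 camera calls.

TASK

The three round forming bars have been put back in one another's wooden V-rests. Put them right: the thickest bar in the rest with the widest V, the middle bar in the middle rest and the thinnest bar in the narrowest, each one cradled in both V's and centred lengthwise on its rest; the empty wire rest on the round foot is the free spot where a bar can be parked on the way. Leave the paint jar, the amber bottle and the loose roll of tape where they are.

Things in the scene. Friction and masses are not known exactly. Their poses are not given: they have to be found in the camera images.
- bar_thick: Plain solid aluminium bar, the thickest of three, 30 mm diameter, 110 mm long, lying on its side. Origin at its centre on its axis; x runs along the bar (either end may lead), y and z turn with it as it rolls. Its own rest is rest_wide. At the start it lies in a wrong wooden rest.
- bar_medium: Plain solid aluminium bar, the middle one of three, 20 mm diameter, 110 mm long, lying on its side. Origin at its centre on its axis; x runs along the bar (either end may lead), y and z turn with it as it rolls. Its own rest is rest_medium. At the start it lies in a wrong wooden rest.
- bar_thin: Plain solid aluminium bar, the thinnest of three, 12 mm diameter, 110 mm long, lying on its side. Origin at its centre on its axis; x runs along the bar (either end may lead), y and z turn with it as it rolls. Its own rest is rest_narrow. At the start it lies in a wrong wooden rest.
- rest_narrow: Wooden rest, fixed, the smallest of three. Base 100 (x) by 52 (y) by 8 mm; two 90-degree V supports 12 mm thick at x = +-36 mm (60 mm clear between for fingers). V mouth 28 mm wide at 40 mm height, V bottom at 26 mm. Origin: centre of its underside, on the bench; x along the groove, z up. A cradled bar lies along x, its axis 26 mm + 1.414 x its radius above the bench. Any one bar rests safely in any rest.
- rest_medium: Wooden rest, fixed, the middle of three. Base 100 (x) by 62 (y) by 8 mm; two 90-degree V supports 12 mm thick at x = +-36 mm (60 mm clear between for fingers). V mouth 40 mm wide at 46 mm height, V bottom at 26 mm. Origin: centre of its underside, on the bench; x along the groove, z up. A cradled bar lies along x, its axis 26 mm + 1.414 x its radius above the bench. Any one bar rests safely in any rest.
- rest_wide: Wooden rest, fixed, the largest of three. Base 100 (x) by 74 (y) by 8 mm; two 90-degree V supports 12 mm thick at x = +-36 mm (60 mm clear between for fingers). V mouth 54 mm wide at 53 mm height, V bottom at 26 mm. Origin: centre of its underside, on the bench; x along the groove, z up. A cradled bar lies along x, its axis 26 mm + 1.414 x its radius above the bench. Any one bar rests safely in any rest.
- wire_rest: Spare rest, fixed, empty at the start: dark round metal foot, 100 mm across, 8 mm thick, with two V forks (90 degrees) of 6 mm steel wire at x = +-34 mm, V mouth 44 mm, top at 51 mm. Origin: centre of its underside, on the bench; x is the way a bar lies in it, z up. A bar's axis lies 30.2 mm + 1.414 x its radius above the bench. Holds any one bar.
- jar: Bystander: short paint jar with a white screw cap, 43 mm across, 55 mm tall, standing loose. Origin at the centre of its underside, z up. The fixed magnifier lamp behind it hangs its round head about 180 to 240 mm above the bench over x = 0.53 to 0.69 m, y = -0.17 to -0.03 m (robot base frame): keep the gripper and wrist clear of it.
- screw_bottle: Bystander: amber bottle with a white cap, 41 mm across, 60 mm tall, standing loose. Origin at the centre of its underside, z up.
- tape: Bystander: roll of masking tape lying flat and loose, 60 mm across, 12 mm thick. Origin at the centre of its underside, z up.

How it is judged:
By the outcome, as a careful person would: the job done as asked, in the order asked, and still so for the second after the job is handed in, with the robot touching nothing.
It also fails if it takes over 112 s, if anything falls off the work surface, if the arm or the gripper's body presses on something with over 40 N, if the wrist force passes 120 N, or if a joint passes its speed limit or range.

## Working session

There is one attempt and no reset: what is moved stays moved. The work goes in short steps, Python scripts to look and compute and a tool call to move; the robot and the scene stay as the last step left them, time stands still between calls to the robot, and variables do not carry over. Pictures are saved under pics/ and viewed, about 12 in all and at most 16, crops included, and the job is handed in when it is done.

Besides the shell and the picture viewer there is one more tool, called in YAML: its name, and indented under it one key for each argument. step_arm: Moves the arm, as the interface text tells. Its arguments: {"type":"object","properties":{"motion":{"type":"array","items":{"type":"array","items":{"type":"number"}}}},"required":["motion"]}

```bash
mkdir -p pics; ls; python3 - <<'E'
from bench import ctrl
import cv2,numpy as np
for n in("top","side"):
    p,d=ctrl.camera(n); cv2.imwrite(f"pics/{n}0.png",cv2.cvtColor(p,cv2.COLOR_RGB2BGR)); np.save(f"pics/{n}0.npy",d); 
    i=ctrl.camera_info(n); print(n,i["fx"],i["fy"],i["cx"],i["cy"]); print(np.round(i["T"],4).tolist())
o=ctrl.get_obs(); print({k:np.round(v,3).tolist() for k,v in o.items()})
E
```

```text
pics
top 412.3925850270059 412.3925850270059 323.23203770849506 191.4146476833937
[[0.0179, -0.9943, 0.1055, 0.4218], [-0.9991, -0.0219, -0.0367, -0.1604], [0.0388, -0.1048, -0.9937, 0.997], [0.0, 0.0, 0.0, 1.0]]
side 450.45134035552474 450.45134035552474 316.8411732358325 201.2493583192619
[[0.9864, -0.1098, 0.1227, 0.3818], [-0.1645, -0.6374, 0.7527, -0.9379], [-0.0044, -0.7627, -0.6468, 0.7518], [0.0, 0.0, 0.0, 1.0]]
{'time_s': 0.1, 'q': [1.119, 0.181, 1.608, -0.0, 1.354, -0.206], 'dq': [0.0, -0.004, -0.003, 0.0, 0.001, 0.001], 'joint_efforts': [0.001, -44.588, -35.224, -0.0, 0.004, 0.0], 'eef_pos': [0.14, 0.557, 0.23], 'eef_rot': [0.702, 0.086, 0.702, -0.087], 'wrist_force': [0.155, -0.425, -0.114], 'torque': [0.02, 0.022, 0.005], 'opening': 0.997}
```

View pics/top0.png

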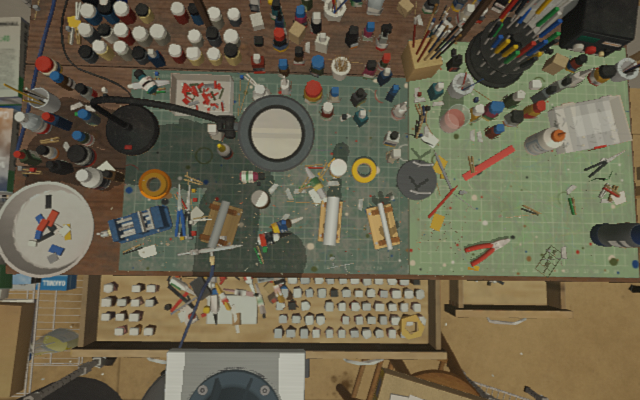

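View pics/side0.png

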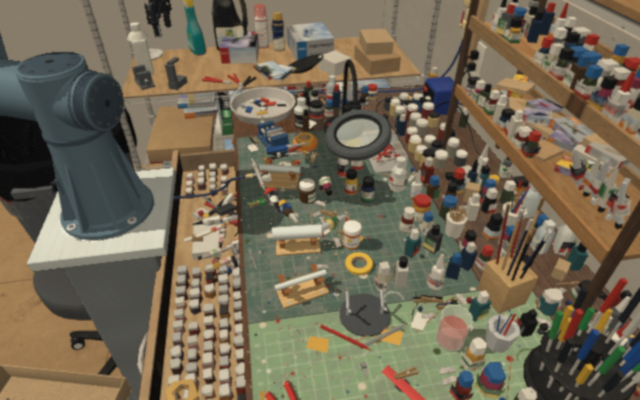

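The top view shows three wooden rests near px (220,222), (330,220) and (382,226). The wire rest is at (416,181), the tape at (365,169), and white-capped items at (339,167) and (260,198). The side view confirms the layout. I'll zoom in next.

```bash
cat > h.py <<'E'
from bench import ctrl
import cv2,numpy as np
def ray(n,u,v,z):
    i=ctrl.camera_info(n);T=np.array(i["T"])
    d=T[:3,:3]@np.array([(u-i["cx"])/i["fx"],(v-i["cy"])/i["fy"],1]); o=T[:3,3]
    return o+d*(z-o[2])/d[2]
def cloud(n,d):
    i=ctrl.camera_info(n);T=np.array(i["T"]); v,u=np.mgrid[:400,:640]
    P=np.stack([(u-i["cx"])/i["fx"]*d,(v-i["cy"])/i["fy"]*d,d],-1)
    return P@T[:3,:3].T+T[:3,3]
def crop(n,img,name,u0,v0,w,h,s):
    c=cv2.resize(img[v0:v0+h,u0:u0+w],None,fx=s,fy=s,interpolation=cv2.INTER_CUBIC); cv2.imwrite(name,c)
E
python3 - <<'E'
from h import *
t=cv2.imread("pics/top0.png"); s=cv2.imread("pics/side0.png")
a=cv2.resize(t[150:260,190:450],None,fx=3,fy=3,interpolation=2)
b=cv2.resize(s[150:330,230:430],None,fx=3,fy=3,interpolation=2)
cv2.imwrite("pics/t1.png",cv2.convertScaleAbs(a,alpha=1.5)); cv2.imwrite("pics/s1.png",b)
P=cloud("top",np.load("pics/top0.npy"))
# height map summary
for (u,v) in [(220,222),(330,220),(382,226),(416,181),(365,169),(339,167),(260,198),(150,183),(300,250)]:
    print(u,v,np.round(P[v,u],3))
E
```

```text
220 222 [0.447 0.038 0.051]
330 220 [ 0.456 -0.211  0.062]
382 226 [ 0.446 -0.34   0.007]
416 181 [ 0.557 -0.423  0.009]
365 169 [ 0.585 -0.298  0.004]
339 167 [ 0.578 -0.23   0.064]
260 198 [ 0.503 -0.051  0.056]
150 183 [0.538 0.218 0.004]
300 250 [ 0.386 -0.144  0.004]
```

View pics/t1.png

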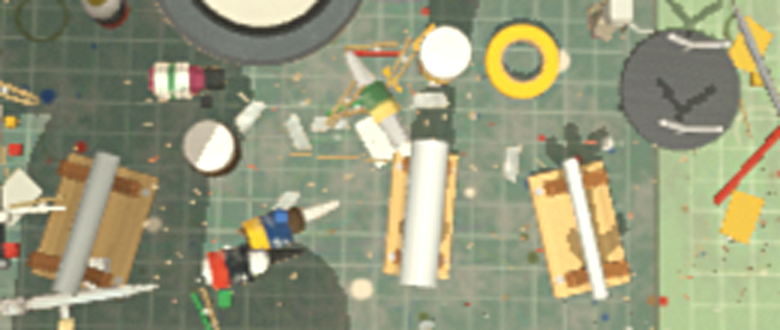

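View pics/s1.png

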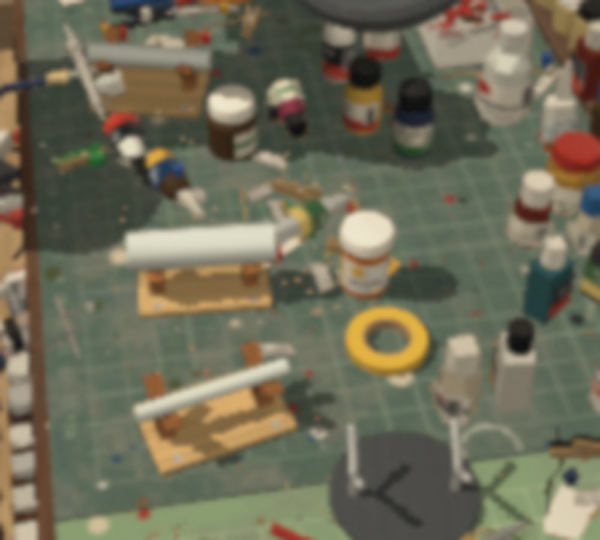

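Zoomed in, the left rest has the broadest base and holds the medium bar. The centre rest has the narrowest base and holds the thick bar, and the right rest holds the thin bar. Each cradled bar's axis also gives the axis of its rest, so I'll measure the bars, bases and wire rest.

```bash
cat > m.py <<'E'
from h import *
def rect(mask):
    cs,_=cv2.findContours(mask,cv2.RETR_EXTERNAL,cv2.CHAIN_APPROX_NONE); c=max(cs,key=cv2.contourArea); return cv2.boxPoints(cv2.minAreaRect(c)),cv2.contourArea(c)
def desc(n,box,z):
    q=np.array([ray(n,u,v,z)[:2] for u,v in box]); c=q.mean(0)
    e=[q[1]-q[0],q[2]-q[1]]; 
    if np.linalg.norm(e[0])<np.linalg.norm(e[1]): e=e[::-1]
    a=e[0]*np.sign(e[0][0])
    return np.round(c*1000,1),"yaw %.1f"%np.degrees(np.arctan2(a[1],a[0])),"L %.1f W %.1f"%tuple(1000*np.linalg.norm(x) for x in e)
E
python3 - <<'E'
from m import *
t=cv2.imread("pics/top0.png"); d=np.load("pics/top0.npy"); P=cloud("top",d); Z=P[...,2]
hsv=cv2.cvtColor(t,cv2.COLOR_BGR2HSV); H,S,V=cv2.split(hsv)
ov=t.copy()
for nm,(u0,v0,u1,v1),zb,r in[("L/med",(196,198,246,250),.0401,.010),("C/thick",(312,190,346,250),.0472,.015),("R/thin",(362,198,404,252),.0345,.006)]:
    R=np.zeros_like(H);R[v0:v1,u0:u1]=255
    wood=((H>5)&(H<25)&(S>70)&(V>40)&(R>0)).astype(np.uint8)*255
    wood[(Z>0.02)&(R>0)&(S<70)]=255
    bar=((S<60)&(V>85)&(R>0)&(Z>zb-.012)).astype(np.uint8)*255
    k=np.ones((3,3),np.uint8)
    bar=cv2.morphologyEx(bar,cv2.MORPH_OPEN,np.ones((2,2),np.uint8)); wood=cv2.morphologyEx(cv2.morphologyEx(wood,cv2.MORPH_CLOSE,k),cv2.MORPH_OPEN,k)
    for m,z,c in((bar,zb,(0,0,255)),(wood,.008,(0,255,255))):
        b,a=rect(m); print(nm,*desc("top",b,z),a,"rectarea",round(cv2.contourArea(b))); cv2.polylines(ov,[np.int32(np.round(b))],1,c,1)
    zz=Z[(bar>0)]; print("  z top pct",np.round(np.percentile(zz,[50,95]),4))
# wire rest foot: dark round
R=((Z<.02)&(V<95)&(S<60)).astype(np.uint8)*255; M=np.zeros_like(R);M[150:215,385:450]=R[150:215,385:450]
b,a=rect(cv2.morphologyEx(M,cv2.MORPH_OPEN,np.ones((3,3)))); print("foot",desc("top",b,.008),a)
W=((V>150)&(S<50)).astype(np.uint8)*255;W[:, :400]=0;W[:,440:]=0;W[:155]=0;W[200:]=0
n,l,st,ce=cv2.connectedComponentsWithStats(W)
for i in range(1,n):
    if st[i,4]>6: print(st[i],ce[i].round(1),ray("top",*ce[i],.045).round(4))
a=cv2.resize(ov[150:260,190:450],None,fx=3,fy=3,interpolation=0); cv2.imwrite("pics/ov.png",cv2.convertScaleAbs(a,alpha=1.5))
E
```

```text
L/med [440.6  40.4] yaw -15.1 L 110.5 W 20.7 355.5 rectarea 437
L/med [439.3  42.8] yaw -15.1 L 120.3 W 87.4 1411.5 rectarea 1882
  z top pct [0.0489 0.0523]
C/thick [ 461.7 -215.9] yaw 6.2 L 129.8 W 47.1 589.5 rectarea 1141
C/thick [ 464.9 -214.1] yaw 1.9 L 132.8 W 60.0 1016.5 rectarea 1373
  z top pct [0.0601 0.0648]
R/thin [ 443.9 -343.9] yaw 13.2 L 110.1 W 11.9 185.5 rectarea 238
R/thin [ 445.5 -341. ] yaw 13.3 L 113.3 W 66.7 1080.0 rectarea 1293
  z top pct [0.0401 0.0433]
foot (array([ 558.3, -421.4]), 'yaw 74.5', 'L 101.7 W 92.2') 1098.5
```

View pics/ov.png

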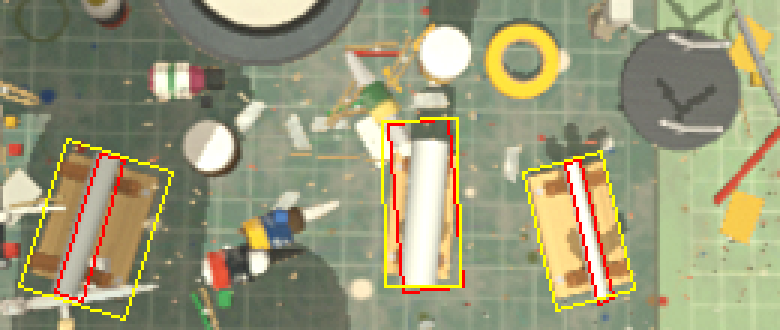

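The overlay gives good fits for the medium bar (110.5×20.7) and thin bar (110.1×11.9). The centre bar's box also took in some clutter, so I'll refit it with a tighter mask. Next I'll write a helper that turns targets into tool-axis moves.

```bash
cat > go.py <<'E'
from h import *
from scipy.spatial.transform import Rotation as R
def cur():
    o=ctrl.get_obs(); q=o["eef_rot"]; return np.array(o["eef_pos"]),R.from_quat([q[1],q[2],q[3],q[0]]),o
def go(*targets):
    """targets: (x,y,z mm, yaw deg of bar): print shift/turn from the present pose"""
    p,r,o=cur(); print("t",round(o["time_s"],2),"p",np.round(p*1000,1),"open",round(o["opening"],3),"F",np.round(o["wrist_force"],1),"q1,q6",np.round(o["q"],2)[[0,5]])
    jaw=r.as_matrix()[:,1]; print("jaw-normal yaw",round((np.degrees(np.arctan2(jaw[1],jaw[0]))-90+90)%180-90,2),"tilt",np.round(r.as_matrix()[:,0],3))
    for x,y,z,yaw in targets:
        best=None
        for k in(0,180):
            a=np.radians(yaw+90+k); Y=np.array([np.cos(a),np.sin(a),0]);X=np.array([0,0,-1.])
            g=R.from_matrix(np.stack([X,Y,np.cross(X,Y)],1)); w=(r.inv()*g).as_rotvec(degrees=True)
            if best is None or np.linalg.norm(w)<np.linalg.norm(best):best=w
        print(x,y,z,yaw,"->",np.round(r.inv().apply(np.array([x,y,z])/1000-p)*1000,1),np.round(best,1))
E
python3 - <<'E'
from go import *
from m import *
go((400,200,230,13.2),(444,-344,150,13.2))
t=cv2.imread("pics/top0.png"); V=cv2.cvtColor(t,cv2.COLOR_BGR2HSV)[...,2];S=cv2.cvtColor(t,cv2.COLOR_BGR2HSV)[...,1]
Z=cloud("top",np.load("pics/top0.npy"))[...,2]
M=((Z>.045)&(S<60)).astype(np.uint8)*255; M[:196]=0;M[247:]=0;M[:,:320]=0;M[:,:322]=0;M[:,342:]=0
b,a=rect(M);print("thick",*desc("top",b,.0472),a,b.tolist())
c=lambda x,y:(190+(x+.5)/3-.5,150+(y+.5)/3-.5)
print("thick manual",desc("top",np.array([c(415,140),c(448,140),c(434,286),c(402,285)],float),.0472))
print("foot",ray("top",*c(680,90),.008))
m1=ray("top",*c(699,40),.049);m2=ray("top",*c(691,127),.049);print("forks",m1,m2,(m1+m2)/2)
til=[t[v:v+62,u:u+40] for u,v in((198,195),(312,192),(364,194),(396,150))]
cv2.imwrite("pics/tiles.png",cv2.convertScaleAbs(cv2.resize(np.hstack(til),None,fx=5,fy=5,interpolation=2),alpha=1.6))
E
```

```text
t 0.1 p [139.7 557.2 230.5] open 0.997 F [ 0.2 -0.4 -0.1] q1,q6 [ 1.12 -0.21]
jaw-normal yaw -14.08 tilt [-0.001 -0.001 -1.   ]
400 200 230 13.2 -> [   0.8 -283.2  339.4] [-27.3  -0.    0.1]
444 -344 150 13.2 -> [  81.6 -800.   514.5] [-27.3  -0.    0.1]
thick [ 455.6 -214.4] yaw -4.0 L 111.3 W 29.0 541.0 [[322.565673828125, 244.25579833984375], [326.82232666015625, 196.01373291015625], [339.25494384765625, 197.1107177734375], [334.998291015625, 245.352783203125]]
thick manual (array([ 455.9, -215.1]), 'yaw -4.7', 'L 112.5 W 25.5')
foot [ 0.56063804 -0.42384882  0.008     ]
forks [ 0.59479071 -0.42820105  0.049     ] [ 0.52603185 -0.42139438  0.049     ] [ 0.56041128 -0.42479771  0.049     ]
```

View pics/tiles.png

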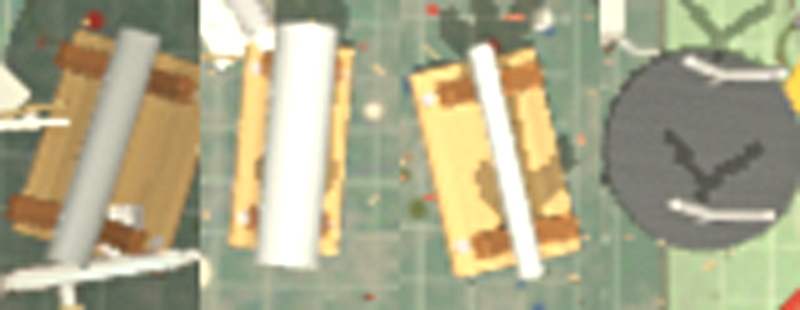

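The tiles show the wire forks' V bottoms at about (718,78) and (707,215), and their spacing of 69 mm matches the 68 mm given. Plan: thin → wire, medium → right rest, thick → left rest, thin → centre rest. I'll start moving toward the thin bar.

step_arm:
  motion:
    - [0,-283,339,-27.3,0,0,0]
    - [0,-283,339,-27.3,0,0,0]
    - [0,-283,339,-27.3,0,0,0]
    - [0,-283,339,-27.3,0,0,0]
    - [0,-283,339,-27.3,0,0,0]
    - [0,-283,339,-27.3,0,0,0]
    - [0,-283,339,-27.3,0,0,0]
    - [80,-800,514.5,-27.3,0,0,0]
    - [80,-800,514.5,-27.3,0,0,0]
    - [80,-800,514.5,-27.3,0,0,0]

```text
time_s: 1.35
eef_pos: [0.4092, 0.0249, 0.2043]
eef_rot: [0.703, -0.081, 0.702, 0.081]
wrist_force: [0.9, 0.7, 0.1]
opening: 0.998
```

```bash
python3 - <<'E'
from go import *
go((444,-344,130,13.2))
t=cv2.imread("pics/top0.png")
til=[t[v:v+62,u:u+w] for u,v,w in((190,195,60),(306,192,50),(360,194,50))]
cv2.imwrite("pics/tiles2.png",cv2.convertScaleAbs(cv2.resize(np.hstack(til),None,fx=5,fy=5,interpolation=2),alpha=1.4))
E
```

```text
t 1.35 p [409.2  24.9 204.3] open 0.998 F [0.9 0.7 0.1] q1,q6 [-0.23 -2.03]
jaw-normal yaw 13.23 tilt [ 0. -0. -1.]
444 -344 130 13.2 -> [  74.3 -367.1  -50.5] [0. 0. 0.]
```

View pics/tiles2.png

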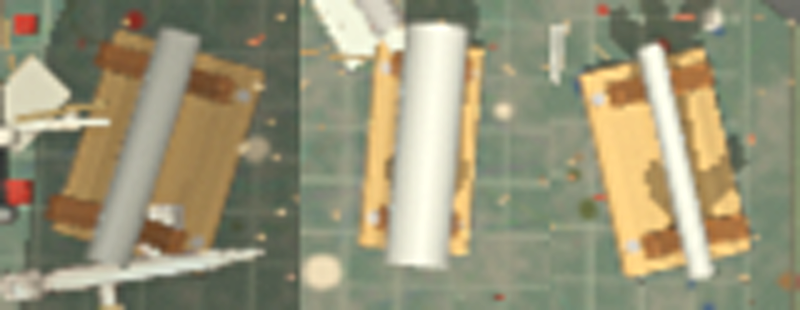

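Base corners in the tiles: L (120,30), (265,70), (55,235). C (378,45), (485,48), (468,255), (360,243). R (582,77), (710,50), (750,247), (627,277). I'll compute the centres while the arm moves over the thin bar.

step_arm:
  motion:
    - [74,-367,-50.5,0,0,0,0]
    - [74,-367,-50.5,0,0,0,0]
    - [74,-367,-50.5,0,0,0,0]
    - [74,-367,-50.5,0,0,0,0]
    - [74,-367,-50.5,0,0,0,0]
    - [74,-367,-50.5,0,0,0,0]
    - [74,-367,-50.5,0,0,0,0]
    - [74,-367,-50.5,0,0,0,0]

```text
time_s: 2.35
eef_pos: [0.4436, -0.3415, 0.1299]
eef_rot: [0.702, -0.08, 0.703, 0.082]
wrist_force: [0.2, 0.7, -0.3]
opening: 1.003
```

```bash
python3 - <<'E'
from go import *
go((444,-344,16,13.2))
def c(x,y,x0,u0,v0): return (u0+(x-x0+.5)/5-.5, v0+(y+.5)/5-.5)
for nm,pts,o,bar,yaw in[("L",[(120,30),(265,70),(55,235)],(0,190,195),(440.6,40.4),-15.1),("C",[(378,45),(485,48),(360,243),(468,255)],(300,306,192),(455.6,-214.4),-4.0),("R",[(582,77),(710,50),(627,277),(750,247)],(550,360,194),(443.9,-343.9),13.2)]:
    q=np.array([ray("top",*c(*p,*o),.008)[:2]*1000 for p in pts]); w=np.linalg.norm(q[1]-q[0]); l=np.linalg.norm(q[2]-q[0]); ce=(q[1]+q[2])/2
    if len(q)>3: ce=q.mean(0)
    a=np.radians(yaw);e=np.array([np.cos(a),np.sin(a)]);n=np.array([-e[1],e[0]]); d=ce-np.array(bar)
    print(nm,"W%.1f L%.1f"%(w,l),"centre",ce.round(1),"rel. bar: along %.1f across %.1f"%(d@e,d@n),"edge yaw",np.degrees(np.arctan2(*(q[0]-q[2])[::-1])).round(1))
v1=ray("top",*c(718,78,600,396,150),.030);v2=ray("top",*c(707,215,600,396,150),.030);print("wire V bottoms",v1,v2,"mid",(v1+v2)/2,"yaw",np.degrees(np.arctan2(*(v1-v2)[1::-1])))
E
```

```text
t 2.35 p [ 443.6 -341.5  129.9] open 1.003 F [ 0.2  0.7 -0.3] q1,q6 [-0.87 -2.67]
jaw-normal yaw 13.17 tilt [-0.001  0.002 -1.   ]
444 -344 16 13.2 -> [ 1.139e+02 -2.700e+00 -1.000e-01] [-0.  -0.  -0.1]
L W71.6 L100.9 centre [441.4  42.4] rel. bar: along 0.3 across 2.2 edge yaw -14.9
C W51.7 L95.1 centre [ 455.7 -214.8] rel. bar: along 0.2 across -0.4 edge yaw -4.1
R W63.8 L97.8 centre [ 446.2 -342.4] rel. bar: along 2.6 across 1.0 edge yaw 13.2
wire V bottoms [ 0.59270538 -0.42513324  0.03      ] [ 0.52652679 -0.41940567  0.03      ] mid [ 0.55961609 -0.42226946  0.03      ] yaw -4.946461336175231
```

Base widths of 71.6, 51.7 and 63.8 confirm L = wide, C = narrow and R = medium. Now I'll descend on the thin bar and grip it.

step_arm:
  motion:
    - [50,-2.7,0,0,0,0,0]
    - [85,-2.7,0,0,0,0,0]
    - [105,-2.7,0,0,0,0,0]
    - [113,-2.7,0,0,0,0,0]
    - [113,-2.7,0,0,0,0,0]
    - [113,-2.7,0,0,0,0,255]
    - [113,-2.7,0,0,0,0,255]
    - [113,-2.7,0,0,0,0,255]
    - [113,-2.7,0,0,0,0,255]
    - [113,-2.7,0,0,0,0,255]

```text
time_s: 3.6
eef_pos: [0.4437, -0.3406, 0.0175]
eef_rot: [0.702, -0.078, 0.703, 0.084]
wrist_force: [-3.6, 15.5, 13.1]
opening: 0.116
```

step_arm:
  motion:
    - [0,0,0,0,0,0,255]
    - [0,0,0,0,0,0,255]
    - [0,0,0,0,0,0,255]
    - [-10,0,0,0,0,0,255]

```text
time_s: 4.1
eef_pos: [0.4441, -0.3433, 0.027]
eef_rot: [0.702, -0.081, 0.703, 0.082]
wrist_force: [-0.0, -0.4, -1.5]
opening: 0.118
```

```bash
python3 - <<'E'
from go import *
go((445,-344,110,-5),(559.5,-422.5,110,-5),(559.5,-422.5,22,-5))
E
```

```text
t 4.1 p [ 444.1 -343.3   27. ] open 0.118 F [-0.  -0.4 -1.5] q1,q6 [-0.87 -2.67]
jaw-normal yaw 13.24 tilt [-0.002  0.002 -1.   ]
445 -344 110 -5 -> [-83.   -0.6   0.6] [18.2 -0.1 -0.1]
559.5 -422.5 110 -5 -> [ -83.3 -103.3   94.1] [18.2 -0.1 -0.1]
559.5 -422.5 22 -5 -> [   4.7 -103.5   94.2] [18.2 -0.1 -0.1]
```

The thin bar is held: opening is 0.118, about 10 mm. I'll lift it and carry it to the wire rest.

step_arm:
  motion:
    - [-50,0,0,0,0,0,255]
    - [-83,0,0,0,0,0,255]
    - [-83,-50,47,9,0,0,255]
    - [-83,-103.5,94,18.2,0,0,255]
    - [-83,-103.5,94,18.2,0,0,255]
    - [-83,-103.5,94,18.2,0,0,255]
    - [-83,-103.5,94,18.2,0,0,255]

```text
time_s: 4.97
eef_pos: [0.5592, -0.4235, 0.1105]
eef_rot: [0.706, 0.031, 0.707, -0.031]
wrist_force: [-1.3, -0.6, -0.2]
opening: 0.116
```

```bash
python3 - <<'E'
from go import *
go((559.5,-422.5,110,-5),(559.5,-422.5,23,-5))
p,d=ctrl.camera("side"); s=cv2.cvtColor(p,cv2.COLOR_RGB2BGR); crop("side",s,"pics/s2.png",300,220,140,120,5); cv2.imwrite("pics/side2.png",s)
print(ctrl.get_obs()["eef_pos"])
E
```

```text
t 4.97 p [ 559.2 -423.5  110.5] open 0.116 F [-1.3 -0.6 -0.2] q1,q6 [-0.82 -2.3 ]
jaw-normal yaw -4.98 tilt [-0.001  0.001 -1.   ]
559.5 -422.5 110 -5 -> [0.5 1.  0.3] [ 0. -0. -0.]
559.5 -422.5 23 -5 -> [87.5  0.9  0.3] [ 0. -0. -0.]
[ 0.55912163 -0.42342288  0.11065539]
```

View pics/s2.png

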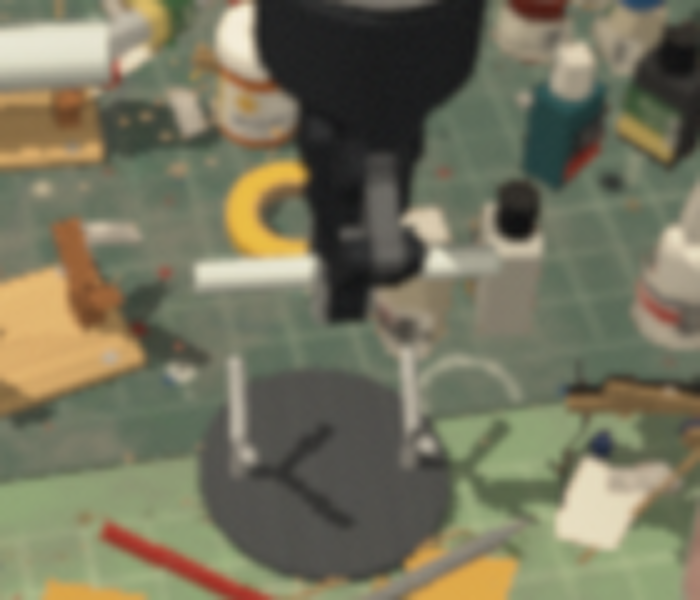

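Viewed from the side, the bar hangs level above the wire rest. The forks' feet are near crop (245,452) and (422,447), which I'll cross-check against the target from the top view.

```bash
python3 - <<'E'
from h import *
a=ray("side",300+245/5,220+452/5,.030);b=ray("side",300+422/5,220+447/5,.030);print(a,b,(a+b)/2)
a=ray("side",300+195/5,220+272/5,.127);b=ray("side",300+500/5,220+262/5,.127);print("bar",a,b,(a+b)/2,np.linalg.norm(a-b))
E
```

```text
[ 0.52629703 -0.42895499  0.03      ] [ 0.59410586 -0.43813874  0.03      ] [ 0.56020144 -0.43354687  0.03      ]
bar [ 0.5061489 -0.4182098  0.127    ] [ 0.6156493  -0.43214811  0.127     ] [ 0.5608991  -0.42517896  0.127     ] 0.11038394695904508
```

x agrees at 560. The y estimates (-422 to -425) sit well inside the 44 mm V mouth, so I'll lower, release and back off.

step_arm:
  motion:
    - [45,0,1,0,0,0,255]
    - [70,0,1,0,0,0,255]
    - [80,0,1,0,0,0,255]
    - [85,0,1,0,0,0,255]
    - [87,0,1,0,0,0,255]
    - [88,0,1,0,0,0,255]
    - [88,0,1,0,0,0,255]

```text
time_s: 5.9
eef_pos: [0.5613, -0.4243, 0.0234]
eef_rot: [0.707, 0.03, 0.706, -0.031]
wrist_force: [0.1, 0.1, 0.8]
opening: 0.114
```

step_arm:
  motion:
    - [0,0,0,0,0,0,150]
    - [0,0,0,0,0,0,100]
    - [0,0,0,0,0,0,0]
    - [0,0,0,0,0,0,0]
    - [-30,0,0,0,0,0,0]
    - [-90,0,0,0,0,0,0]
    - [-130,0,0,0,0,0,0]
    - [-130,0,0,0,0,0,0]

```text
time_s: 6.9
eef_pos: [0.5631, -0.4262, 0.1583]
eef_rot: [0.709, 0.028, 0.704, -0.033]
wrist_force: [0.3, 0.8, 0.1]
opening: 1.002
```

```bash
python3 - <<'E'
from go import *
go((400,-150,150,-15.1),(440.5,40.5,150,-15.1),(440.5,40.5,22,-15.1))
p,d=ctrl.camera("side"); s=cv2.cvtColor(p,cv2.COLOR_RGB2BGR); crop("side",s,"pics/s3.png",300,220,140,120,5)
E
```

```text
t 6.9 p [ 563.1 -426.2  158.3] open 1.002 F [0.3 0.8 0.1] q1,q6 [-0.82 -2.3 ]
jaw-normal yaw -4.98 tilt [ 0.006 -0.007 -1.   ]
400 -150 150 -15.1 -> [   5.4  261.  -186.5] [10.1  0.4  0.3]
440.5 40.5 150 -15.1 -> [   4.4  454.3 -162.7] [10.1  0.4  0.3]
440.5 40.5 22 -15.1 -> [ 132.4  455.1 -163.5] [10.1  0.4  0.3]
```

View pics/s3.png

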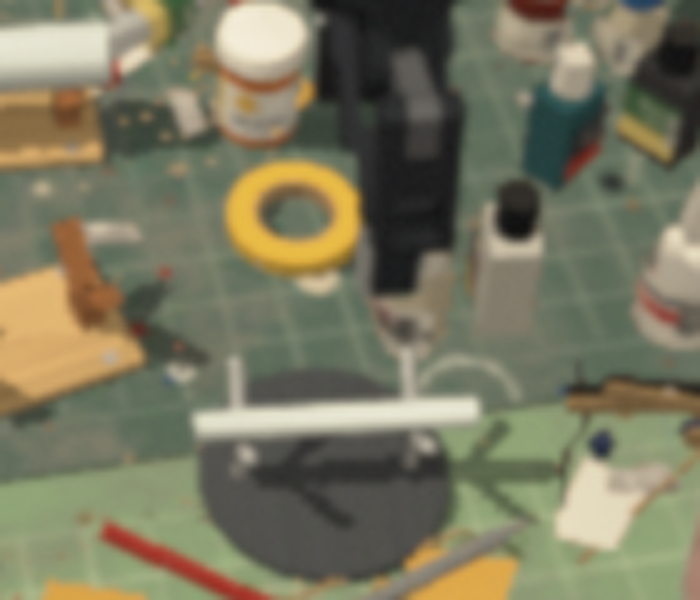

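The thin bar sits cradled in both wire forks, crop (195–480, 410–420). Next is the medium bar in the left rest.

step_arm:
  motion:
    - [5,261,-186.5,10,0,0,0]
    - [5,261,-186.5,10,0,0,0]
    - [5,261,-186.5,10,0,0,0]
    - [5,261,-186.5,10,0,0,0]
    - [5,261,-186.5,10,0,0,0]
    - [4.5,454,-163,10,0,0,0]
    - [4.5,454,-163,10,0,0,0]
    - [4.5,454,-163,10,0,0,0]
    - [4.5,454,-163,10,0,0,0]
    - [4.5,454,-163,10,0,0,0]

```text
time_s: 8.2
eef_pos: [0.4371, 0.043, 0.147]
eef_rot: [0.7, 0.091, 0.702, -0.091]
wrist_force: [0.3, -1.3, -0.2]
opening: 0.997
```

step_arm:
  motion:
    - [0,0,0,0,0,0,0]
    - [0,0,0,0,0,0,0]
    - [0,0,0,0,0,0,0]

```text
time_s: 8.57
eef_pos: [0.438, 0.0414, 0.1481]
eef_rot: [0.701, 0.093, 0.701, -0.093]
wrist_force: [0.1, 0.3, -0.4]
opening: 0.999
```

```bash
python3 - <<'E'
from go import *
go((440.5,40.5,150,-15.1),(440.5,40.5,22,-15.1))
E
```

```text
t 8.57 p [438.   41.4 148.1] open 0.999 F [ 0.1  0.3 -0.4] q1,q6 [-0.18 -1.48]
jaw-normal yaw -15.1 tilt [-0. -0. -1.]
440.5 40.5 150 -15.1 -> [-1.9 -0.2  2.6] [ 0. -0.  0.]
440.5 40.5 22 -15.1 -> [126.1  -0.2   2.6] [ 0. -0.  0.]
```

step_arm:
  motion:
    - [50,0,2.5,0,0,0,0]
    - [95,0,2.5,0,0,0,0]
    - [118,0,2.5,0,0,0,0]
    - [126,0,2.5,0,0,0,0]
    - [126,0,2.5,0,0,0,0]
    - [126,0,2.5,0,0,0,255]
    - [126,0,2.5,0,0,0,255]
    - [126,0,2.5,0,0,0,255]
    - [126,0,2.5,0,0,0,255]
    - [126,0,2.5,0,0,0,255]

```text
time_s: 9.82
eef_pos: [0.4418, 0.0443, 0.0233]
eef_rot: [0.702, 0.094, 0.7, -0.091]
wrist_force: [2.0, 16.8, 8.6]
opening: 0.215
```

step_arm:
  motion:
    - [0,0,0,0,0,0,255]
    - [0,0,0,0,0,0,255]
    - [0,0,0,0,0,0,255]
    - [-50,0,0,0,0,0,255]
    - [-100,0,0,0,0,0,255]
    - [-100,0,0,0,0,0,255]

```text
time_s: 10.58
eef_pos: [0.4436, 0.0414, 0.1261]
eef_rot: [0.704, 0.092, 0.698, -0.092]
wrist_force: [-0.1, -0.4, -2.1]
opening: 0.207
```

```bash
python3 - <<'E'
from go import *
go((400,-150,125,13.2),(445,-343.5,125,13.2))
E
```

```text
t 10.57 p [443.6  41.4 126.1] open 0.207 F [-0.1 -0.4 -2.1] q1,q6 [-0.17 -1.48]
jaw-normal yaw -14.96 tilt [ 0.009 -0.002 -1.   ]
400 -150 125 13.2 -> [   1.1 -196.1    7.2] [-28.2   0.5   0.1]
445 -343.5 125 13.2 -> [   1.7 -371.5  100.7] [-28.2   0.5   0.1]
```

The medium bar is held: opening 0.207, force −2 N. The side force while closing suggests the true axes sit about 2–3 mm toward +y of the camera estimate, so I'll include that when placing.

step_arm:
  motion:
    - [1,-60,3,-9,0,0,255]
    - [1,-120,5,-18,0,0,255]
    - [1,-180,7,-28.2,0,0,255]
    - [1,-230,30,-28.2,0.5,0,255]
    - [1,-285,55,-28.2,0.5,0,255]
    - [1,-335,80,-28.2,0.5,0,255]
    - [1,-369,100,-28.2,0.5,0,255]
    - [1,-369,100,-28.2,0.5,0,255]
    - [1,-369,100,-28.2,0.5,0,255]
    - [1,-369,100,-28.2,0.5,0,255]

```text
time_s: 11.82
eef_pos: [0.4412, -0.3388, 0.1205]
eef_rot: [0.699, -0.081, 0.706, 0.083]
wrist_force: [0.4, -1.1, -1.3]
opening: 0.213
```

step_arm:
  motion:
    - [0,0,0,0,0,0,255]
    - [0,0,0,0,0,0,255]

```text
time_s: 12.08
eef_pos: [0.4418, -0.34, 0.1214]
eef_rot: [0.699, -0.081, 0.705, 0.082]
wrist_force: [0.5, -0.6, -1.5]
opening: 0.208
```

```bash
python3 - <<'E'
from go import *
go((444.6,-341.2,125,13.2),(444.6,-341.2,25,13.2))
for n in("side","top"):
    p,d=ctrl.camera(n); cv2.imwrite(f"pics/{n}4.png",cv2.cvtColor(p,cv2.COLOR_RGB2BGR))
s=cv2.imread("pics/side4.png"); crop("side",s,"pics/s4.png",240,190,140,120,5)
E
```

```text
t 12.07 p [ 441.8 -340.   121.4] open 0.208 F [ 0.5 -0.6 -1.5] q1,q6 [-0.87 -2.66]
jaw-normal yaw 13.27 tilt [-0.008 -0.    -1.   ]
444.6 -341.2 125 13.2 -> [-3.7 -1.9  2.5] [ 0.1 -0.5 -0.1]
444.6 -341.2 25 13.2 -> [96.3 -2.   3.3] [ 0.1 -0.5 -0.1]
```

View pics/s4.png

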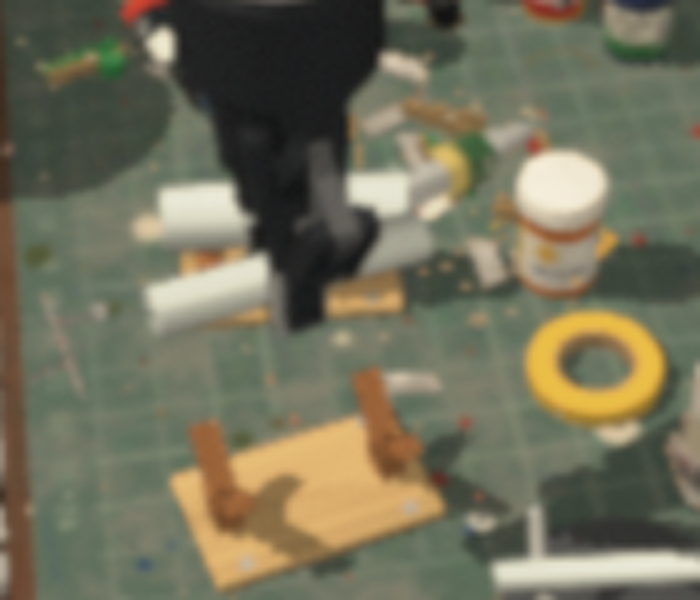

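The side view shows the held bar from (158,308) to (425,243). The empty rest's base corners are (172,483), (360,417), (445,508) and (222,590). I'll compare the two.

```bash
python3 - <<'E'
from h import *
f=lambda x,y,z:ray("side",240+(x+.5)/5-.5,190+(y+.5)/5-.5,z)[:2]*1000
q=np.array([f(*p,.008) for p in((172,483),(360,417),(445,508),(222,590))]);print(q.round(1).tolist(),"centre",q.mean(0).round(1),[np.linalg.norm(q[i]-q[i-3]).round(1) for i in range(4)])
e=q[1]-q[0]+q[2]-q[3];print("yaw",np.degrees(np.arctan2(e[1],e[0])))
a,b=f(158,308,.139),f(425,243,.139);print("bar",a,b,(a+b)/2,np.linalg.norm(a-b),np.degrees(np.arctan2(*(b-a)[::-1])))
E
```

```text
[[389.5, -327.7], [472.6, -305.5], [499.6, -359.8], [404.2, -385.1]] centre [ 441.5 -344.5] [np.float64(86.0), np.float64(60.6), np.float64(98.7), np.float64(59.2)]
yaw 14.931626255831095
bar [ 390.69631897 -352.04831463] [ 494.70149852 -335.2661649 ] [ 442.69890874 -343.65723977] 105.35045288509036 9.1661703260337
```

Allowing for the side camera's offset (TCP y −340 reads as −343.7), the rest centre is about (444, −340). I'll lower the bar now.

step_arm:
  motion:
    - [50,-0.8,2.1,0,-0.5,0,255]
    - [75,-0.8,2.1,0,-0.5,0,255]
    - [88,-0.8,2.3,0,-0.5,0,255]
    - [93,-0.8,2.6,0,-0.5,0,255]
    - [95,-0.8,2.6,0,-0.5,0,255]
    - [95,-0.8,2.6,0,-0.5,0,255]
    - [95,-0.8,2.6,0,-0.5,0,255]

```text
time_s: 13.05
eef_pos: [0.4439, -0.3412, 0.0269]
eef_rot: [0.703, -0.081, 0.702, 0.082]
wrist_force: [0.2, -0.6, -1.9]
opening: 0.213
```

```bash
python3 - <<'E'
from go import *
go((444,-340.3,24.3,13.2))
E
```

```text
t 13.05 p [ 443.9 -341.2   26.9] open 0.213 F [ 0.2 -0.6 -1.9] q1,q6 [-0.87 -2.67]
jaw-normal yaw 13.22 tilt [ 0.001  0.001 -1.   ]
444 -340.3 24.3 13.2 -> [2.6 0.8 0.2] [ 0.   0.1 -0. ]
```

step_arm:
  motion:
    - [2.5,0.8,0,0,0,0,255]
    - [2.5,0.8,0,0,0,0,255]
    - [2.5,0.8,0,0,0,0,255]
    - [2.5,0.8,0,0,0,0,160]
    - [2.5,0.8,0,0,0,0,80]
    - [2.5,0.8,0,0,0,0,0]
    - [2.5,0.8,0,0,0,0,0]
    - [-30,0.8,0,0,0,0,0]
    - [-80,0.8,0,0,0,0,0]
    - [-120,0.8,0,0,0,0,0]

```text
time_s: 14.3
eef_pos: [0.4435, -0.3404, 0.148]
eef_rot: [0.703, -0.081, 0.702, 0.082]
wrist_force: [0.3, -0.2, 0.2]
opening: 1.0
```

```bash
python3 - <<'E'
from go import *
go((455.6,-211.5,150,-4.2),(455.6,-211.5,29,-4.2))
E
```

```text
t 14.3 p [ 443.5 -340.4  148. ] open 1.0 F [ 0.3 -0.2  0.2] q1,q6 [-0.87 -2.67]
jaw-normal yaw 13.22 tilt [ 0.001  0.001 -1.   ]
455.6 -211.5 150 -4.2 -> [ -1.8 122.7  41.2] [17.4  0.  -0.1]
455.6 -211.5 29 -4.2 -> [119.2 122.6  41.1] [17.4  0.  -0.1]
```

step_arm:
  motion:
    - [-2,60,20,9,0,0,0]
    - [-2,122,41,17.4,0,0,0]
    - [-2,122.5,41,17.4,0,0,0]
    - [-2,122.5,41,17.4,0,0,0]
    - [40,122.5,41,17.4,0,0,0]
    - [85,122.5,41,17.4,0,0,0]
    - [110,122.5,41,17.4,0,0,0]
    - [118,122.5,41,17.4,0,0,0]
    - [119,122.5,41,17.4,0,0,0]
    - [119,122.5,41,17.4,0,0,0]

```text
time_s: 15.55
eef_pos: [0.456, -0.2124, 0.0285]
eef_rot: [0.707, 0.026, 0.706, -0.026]
wrist_force: [1.2, 0.3, 0.4]
opening: 1.003
```

step_arm:
  motion:
    - [0,0,0,0,0,0,255]
    - [0,0,0,0,0,0,255]
    - [0,0,0,0,0,0,255]
    - [0,0,0,0,0,0,255]
    - [0,0,0,0,0,0,255]
    - [0,0,0,0,0,0,255]
    - [0,0,0,0,0,0,255]

```text
time_s: 16.42
eef_pos: [0.4558, -0.2128, 0.0283]
eef_rot: [0.707, 0.025, 0.706, -0.026]
wrist_force: [-1.4, -5.2, 2.7]
opening: 0.336
```

```bash
python3 - <<'E'
from go import *
go((441,43.5,29,-15))
E
```

```text
t 16.43 p [ 455.8 -212.8   28.3] open 0.336 F [-1.4 -5.2  2.7] q1,q6 [-0.67 -2.17]
jaw-normal yaw -4.17 tilt [ 0.001 -0.001 -1.   ]
441 43.5 29 -15 -> [ -0.9 254.6 -33.4] [10.8  0.1  0. ]
```

The thick bar is gripped (0.336 → 28.5 mm, side force only 5 N). I'll lift it and carry it to the wide rest.

step_arm:
  motion:
    - [-50,0,0,0,0,0,255]
    - [-95,0,0,0,0,0,255]
    - [-96,60,-8,4,0,0,255]
    - [-96,120,-16,8,0,0,255]
    - [-96,180,-24,10.8,0,0,255]
    - [-96,240,-32,10.8,0,0,255]
    - [-96,255,-33.4,10.8,0,0,255]
    - [-96,255,-33.4,10.8,0,0,255]
    - [-96,255,-33.4,10.8,0,0,255]
    - [-96,255,-33.4,10.8,0,0,255]

```text
time_s: 17.68
eef_pos: [0.4408, 0.0439, 0.1239]
eef_rot: [0.701, 0.094, 0.701, -0.092]
wrist_force: [0.1, 0.2, -2.5]
opening: 0.328
```

step_arm:
  motion:
    - [0,0,0,0,0,0,255]
    - [0,0,0,0,0,0,255]
    - [0,0,0,0,0,0,255]

```text
time_s: 18.05
eef_pos: [0.4406, 0.045, 0.1239]
eef_rot: [0.701, 0.093, 0.701, -0.092]
wrist_force: [0.7, -0.2, -1.9]
opening: 0.332
```

```bash
python3 - <<'E'
from go import *
go((441,44,125,-15),(441,44,30,-15))
for n in("side","top"):
    p,d=ctrl.camera(n); cv2.imwrite(f"pics/{n}5.png",cv2.cvtColor(p,cv2.COLOR_RGB2BGR))
s=cv2.imread("pics/side5.png"); crop("side",s,"pics/s5.png",230,130,150,120,5)
E
```

```text
t 18.05 p [440.6  45.  123.9] open 0.332 F [ 0.7 -0.2 -1.9] q1,q6 [-0.17 -1.48]
jaw-normal yaw -15.01 tilt [-0.     0.002 -1.   ]
441 44 125 -15 -> [-1.1 -0.9  0.7] [-0.  -0.  -0.1]
441 44 30 -15 -> [93.9 -1.1  0.8] [-0.  -0.  -0.1]
```

View pics/s5.png

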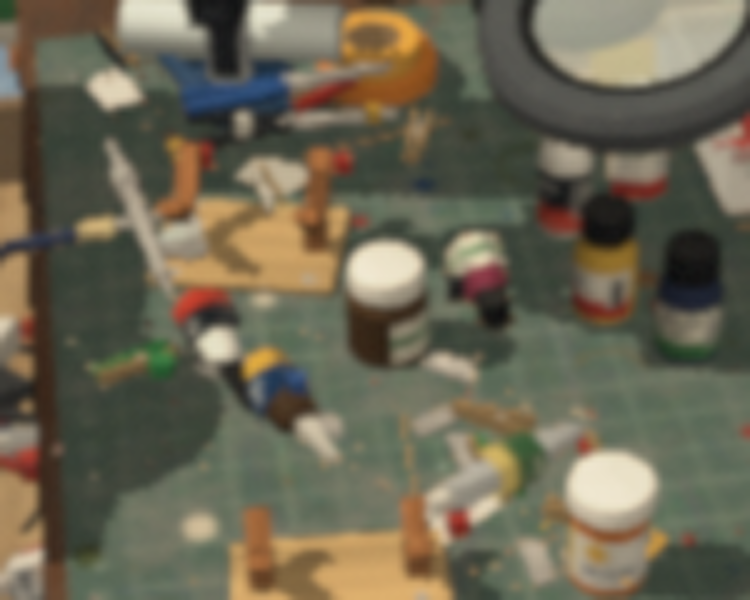

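The wide rest is clear, with supports at crop (185,180) and (318,195). The bar is held above it, so I'll lower and release.

step_arm:
  motion:
    - [45,-0.6,0.5,0,0,0,255]
    - [75,-0.6,0.5,0,0,0,255]
    - [87,-0.6,0.5,0,0,0,255]
    - [92,-0.6,0.5,0,0,0,255]
    - [94,-0.6,0.5,0,0,0,255]
    - [94,-0.6,0.5,0,0,0,255]
    - [94,-0.6,0.5,0,0,0,255]

```text
time_s: 19.02
eef_pos: [0.4415, 0.0446, 0.0307]
eef_rot: [0.701, 0.093, 0.701, -0.091]
wrist_force: [-0.8, -0.2, -1.9]
opening: 0.34
```

```bash
python3 - <<'E'
from go import *
go((441,44,29,-15))
E
```

```text
t 19.02 p [441.5  44.6  30.7] open 0.34 F [-0.8 -0.2 -1.9] q1,q6 [-0.17 -1.48]
jaw-normal yaw -14.98 tilt [ 0.001  0.002 -1.   ]
441 44 29 -15 -> [ 1.7 -0.7 -0.3] [ 0.   0.  -0.1]
```

step_arm:
  motion:
    - [1.5,0,0,0,0,0,255]
    - [1.5,0,0,0,0,0,255]
    - [1.5,0,0,0,0,0,160]
    - [1.5,0,0,0,0,0,80]
    - [1.5,0,0,0,0,0,0]
    - [1.5,0,0,0,0,0,0]
    - [-20,0,0,0,0,0,0]
    - [-70,0,0,0,0,0,0]
    - [-120,0,0,0,0,0,0]
    - [-120,0,0,0,0,0,0]

```text
time_s: 20.27
eef_pos: [0.444, 0.044, 0.1541]
eef_rot: [0.704, 0.093, 0.698, -0.092]
wrist_force: [0.6, -0.3, -0.3]
opening: 0.999
```

```bash
python3 - <<'E'
from go import *
from m import *
go((410,-150,150,-5),(560.5,-423,150,-5))
p,d=ctrl.camera("side"); s=cv2.cvtColor(p,cv2.COLOR_RGB2BGR); cv2.imwrite("pics/side6.png",s)
p,d=ctrl.camera("top"); t=cv2.cvtColor(p,cv2.COLOR_RGB2BGR); cv2.imwrite("pics/top6.png",t); Z=cloud("top",d)[...,2]
S=cv2.cvtColor(t,cv2.COLOR_BGR2HSV)[...,1];V=cv2.cvtColor(t,cv2.COLOR_BGR2HSV)[...,2]
for nm,(u0,v0,u1,v1),z in(("thin@wire",(395,148,442,212),.0387),("med@R",(362,196,404,252),.0401)):
    M=np.zeros_like(S); M[v0:v1,u0:u1]=((S<50)&(V>140)&(Z>z-.012))[v0:v1,u0:u1]*255
    M=cv2.morphologyEx(M,cv2.MORPH_OPEN,np.ones((2,2),np.uint8)); b,a=rect(M); print(nm,*desc("top",b,z),a)
a=cv2.resize(t[145:255,350:450],None,fx=4,fy=4,interpolation=2); b=cv2.resize(s[140:250,240:340],None,fx=4,fy=4,interpolation=2)
cv2.imwrite("pics/v6.png",np.hstack([a,b]))
E
```

```text
t 20.27 p [444.   44.  154.1] open 0.999 F [ 0.6 -0.3 -0.3] q1,q6 [-0.17 -1.48]
jaw-normal yaw -14.97 tilt [ 0.009  0.001 -1.   ]
410 -150 150 -5 -> [   3.7 -196.2   17.2] [-10.    0.5  -0.1]
560.5 -423 150 -5 -> [   4.8 -421.1  233.1] [-10.    0.5  -0.1]
thin@wire [ 562.1 -428.5] yaw -6.3 L 109.1 W 10.2 143.0
med@R [ 442.6 -344.8] yaw 12.7 L 110.7 W 16.9 284.0
```

View pics/v6.png

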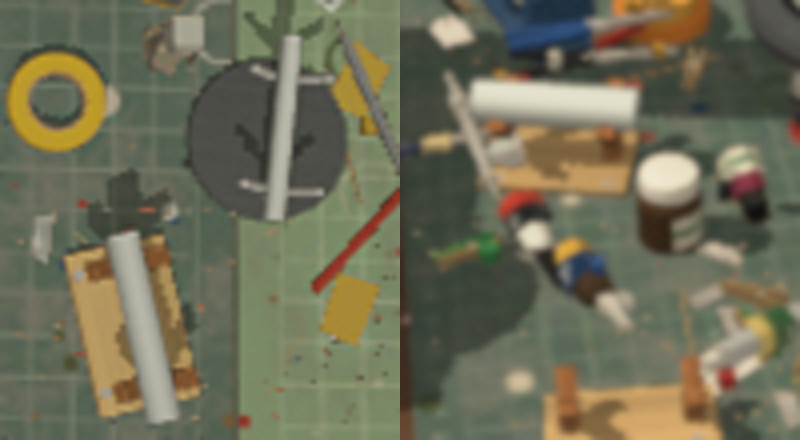

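Left panel: the medium bar is in the right rest and the thin bar is in the wire rest. Right panel: the thick bar is cradled in the wide rest, and the centre rest is empty. Now I'll fetch the thin bar.

step_arm:
  motion:
    - [3.7,-62,5,-5,0,0,0]
    - [3.7,-124,11,-10,0,0,0]
    - [3.7,-186,17,-10,0,0,0]
    - [3.7,-240,45,-10,0.5,0,0]
    - [4,-290,85,-10,0.5,0,0]
    - [4,-340,125,-10,0.5,0,0]
    - [4,-385,170,-10,0.5,0,0]
    - [4,-422,215,-10,0.5,0,0]
    - [4,-422,234.5,-10,0.5,0,0]
    - [4,-422,234.5,-10,0.5,0,0]

```text
time_s: 21.62
eef_pos: [0.5578, -0.4233, 0.1413]
eef_rot: [0.702, 0.033, 0.711, -0.028]
wrist_force: [-1.2, 0.6, -1.2]
opening: 1.004
```

step_arm:
  motion:
    - [0,0,0,0,0,0,0]
    - [0,0,0,0,0,0,0]
    - [0,0,0,0,0,0,0]

```text
time_s: 22.0
eef_pos: [0.558, -0.4234, 0.1453]
eef_rot: [0.703, 0.032, 0.71, -0.03]
wrist_force: [-0.3, -0.3, 0.1]
opening: 0.998
```

```bash
python3 - <<'E'
from go import *
go((561.5,-424.5,21.5,-5))
E
```

```text
t 22.0 p [ 558.  -423.4  145.3] open 0.998 F [-0.3 -0.3  0.1] q1,q6 [-0.82 -2.3 ]
jaw-normal yaw -4.98 tilt [-0.009  0.003 -1.   ]
561.5 -424.5 21.5 -5 -> [123.8  -1.1   4.7] [ 0.  -0.5 -0.2]
```

step_arm:
  motion:
    - [45,-1,4.7,0,-0.5,0,0]
    - [90,-1,4.7,0,-0.5,0,0]
    - [114,-1,4.7,0,-0.5,0,0]
    - [123,-1,4.7,0,-0.5,0,0]
    - [123,-1,4.7,0,-0.5,0,0]
    - [123,-1,4.7,0,-0.5,0,255]
    - [123,-1,4.7,0,-0.5,0,255]
    - [123,-1,4.7,0,-0.5,0,255]
    - [123,-1,4.7,0,-0.5,0,255]
    - [123,-1,4.7,0,-0.5,0,255]

```text
time_s: 23.25
eef_pos: [0.5621, -0.4235, 0.0222]
eef_rot: [0.706, 0.032, 0.707, -0.029]
wrist_force: [-0.1, 4.3, 3.3]
opening: 0.116
```

step_arm:
  motion:
    - [0,0,0,0,0,0,255]
    - [0,0,0,0,0,0,255]
    - [0,0,0,0,0,0,255]

```text
time_s: 23.62
eef_pos: [0.5622, -0.4235, 0.0222]
eef_rot: [0.706, 0.032, 0.707, -0.029]
wrist_force: [0.2, 5.8, 4.2]
opening: 0.114
```

```bash
python3 - <<'E'
from go import *
go((445,-300,115,-4.2),(455.6,-213,115,-4.2))
E
```

```text
t 23.62 p [ 562.2 -423.5   22.2] open 0.114 F [0.2 5.8 4.2] q1,q6 [-0.82 -2.3 ]
jaw-normal yaw -4.97 tilt [-0.     0.005 -1.   ]
445 -300 115 -4.2 -> [ -92.2  113.3 -127.5] [-0.8 -0.  -0.3]
455.6 -213 115 -4.2 -> [ -91.8  200.9 -124.4] [-0.8 -0.  -0.3]
```

step_arm:
  motion:
    - [-45,0,0,0,0,0,255]
    - [-92,0,0,0,0,0,255]
    - [-92,36,-42,-0.8,0,0,255]
    - [-92,75,-85,-0.8,0,0,255]
    - [-92,113,-120,-0.8,0,0,255]
    - [-92,165,-124,-0.8,0,0,255]
    - [-92,201,-124.5,-0.8,0,0,255]
    - [-92,201,-124.5,-0.8,0,0,255]
    - [-92,201,-124.5,-0.8,0,0,255]
    - [-92,201,-124.5,-0.8,0,0,255]

```text
time_s: 24.88
eef_pos: [0.4554, -0.2152, 0.1146]
eef_rot: [0.707, 0.027, 0.707, -0.025]
wrist_force: [1.1, -0.9, -0.5]
opening: 0.111
```

step_arm:
  motion:
    - [0,0,0,0,0,0,255]
    - [0,0,0,0,0,0,255]
    - [0,0,0,0,0,0,255]

```text
time_s: 25.25
eef_pos: [0.4552, -0.2142, 0.1144]
eef_rot: [0.707, 0.027, 0.707, -0.025]
wrist_force: [-0.5, 0.1, -0.5]
opening: 0.117
```

```bash
python3 - <<'E'
from go import *
go((455.6,-213,20,-4.2))
for n in("side","top"):
    p,d=ctrl.camera(n); cv2.imwrite(f"pics/{n}7.png",cv2.cvtColor(p,cv2.COLOR_RGB2BGR))
s=cv2.imread("pics/side7.png"); crop("side",s,"pics/s7.png",250,180,110,100,6)
E
```

```text
t 25.25 p [ 455.2 -214.2  114.4] open 0.117 F [-0.5  0.1 -0.5] q1,q6 [-0.68 -2.18]
jaw-normal yaw -4.21 tilt [-0.     0.003 -1.   ]
455.6 -213 20 -4.2 -> [94.4  0.9  0.4] [-0.  -0.  -0.2]
```

View pics/s7.png

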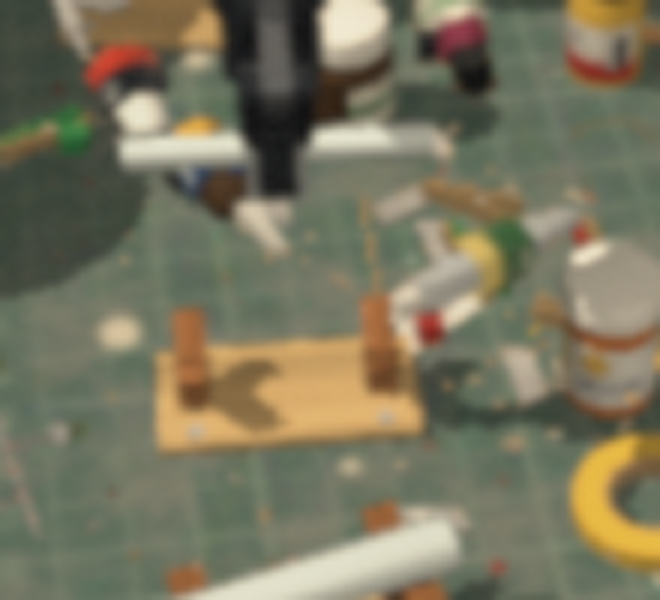

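The held thin bar spans (122,155) to (448,140). The centre rest's supports are at (192,355) and (378,343). I'll check that they line up lengthwise.

```bash
python3 - <<'E'
from h import *
f=lambda x,y,z:ray("side",250+(x+.5)/6-.5,180+(y+.5)/6-.5,z)[:2]*1000
a,b=f(121,155,.131),f(449,140,.131);print("bar",((a+b)/2).round(1),np.linalg.norm(b-a).round(1))
q=np.array([f(*p,.008) for p in((157,355),(408,336),(424,432),(160,449))]);print(q.round(1).tolist(),q.mean(0).round(1))
a,b=f(192,312,.040),f(377,298,.040);print("support tops far",((a+b)/2).round(1),np.linalg.norm(b-a).round(1))
E
```

```text
bar [ 457.  -217.7] 115.6
[[406.5, -189.0], [504.2, -195.2], [501.6, -246.7], [402.9, -238.6]] [ 453.8 -217.4]
support tops far [ 455.7 -202.8] 70.1
```

By the side view the bar leads the rest by about 2 mm lengthwise, so I'll shift −1.5 mm and lower.

step_arm:
  motion:
    - [45,1,-1.2,0,0,0,255]
    - [75,1,-1.2,0,0,0,255]
    - [87,1,-1.2,0,0,0,255]
    - [93,1,-1.2,0,0,0,255]
    - [95,1,-1.2,0,0,0,255]
    - [95,1,-1.2,0,0,0,255]
    - [95,1,-1.2,0,0,0,255]

```text
time_s: 26.22
eef_pos: [0.4546, -0.213, 0.0203]
eef_rot: [0.707, 0.027, 0.706, -0.025]
wrist_force: [-0.1, -0.0, -0.0]
opening: 0.115
```

```bash
python3 - <<'E'
from go import *
go((454.5,-213,18.5,-4.2))
E
```

```text
t 26.23 p [ 454.6 -213.    20.3] open 0.115 F [-0.1 -0.  -0. ] q1,q6 [-0.68 -2.18]
jaw-normal yaw -4.18 tilt [ 0.001  0.002 -1.   ]
454.5 -213 18.5 -4.2 -> [ 1.8 -0.  -0.1] [ 0.   0.1 -0.1]
```

step_arm:
  motion:
    - [1.8,0,0,0,0,0,255]
    - [1.8,0,0,0,0,0,255]
    - [1.8,0,0,0,0,0,160]
    - [1.8,0,0,0,0,0,80]
    - [1.8,0,0,0,0,0,0]
    - [1.8,0,0,0,0,0,0]
    - [-20,0,0,0,0,0,0]
    - [-70,0,0,0,0,0,0]
    - [-130,0,0,0,0,0,0]
    - [-160,0,0,0,0,0,0]

```text
time_s: 27.48
eef_pos: [0.4553, -0.214, 0.1831]
eef_rot: [0.708, 0.026, 0.705, -0.026]
wrist_force: [-0.1, -0.4, -1.3]
opening: 1.0
```

step_arm:
  motion:
    - [0,60,-10,0,0,0,0]
    - [0,120,-20,0,0,0,0]
    - [0,180,-30,0,0,0,0]
    - [0,240,-40,0,0,0,0]
    - [0,300,-50,0,0,0,0]
    - [0,360,-60,0,0,0,0]
    - [0,420,-60,0,0,0,0]
    - [0,480,-60,0,0,0,0]
    - [0,540,-60,0,0,0,0]
    - [0,540,-60,0,0,0,0]

```text
time_s: 28.72
eef_pos: [0.433, 0.3334, 0.1807]
eef_rot: [0.707, 0.025, 0.707, -0.023]
wrist_force: [0.4, -1.0, -1.2]
opening: 1.001
```

```bash
python3 - <<'E'
from go import *
from m import *
go((440,300,180,-4))
p,d=ctrl.camera("side"); s=cv2.cvtColor(p,cv2.COLOR_RGB2BGR); cv2.imwrite("pics/side8.png",s)
p,d=ctrl.camera("top"); t=cv2.cvtColor(p,cv2.COLOR_RGB2BGR); cv2.imwrite("pics/top8.png",t); Z=cloud("top",d)[...,2]
S=cv2.cvtColor(t,cv2.COLOR_BGR2HSV)[...,1];V=cv2.cvtColor(t,cv2.COLOR_BGR2HSV)[...,2]
for nm,(u0,v0,u1,v1),z in(("thick@L",(200,196,244,248),.0472),("thin@C",(320,196,342,250),.0345),("med@R",(362,196,404,252),.0401)):
    M=np.zeros_like(S); M[v0:v1,u0:u1]=((S<60)&(V>85)&(Z>z-.01))[v0:v1,u0:u1]*255
    M=cv2.morphologyEx(M,cv2.MORPH_OPEN,np.ones((2,2),np.uint8)); b,a=rect(M); print(nm,*desc("top",b,z),a,np.percentile(Z[M>0],[50,95]).round(4))
til=[t[v:v+62,u:u+w] for u,v,w in((192,195,56),(308,192,46),(360,194,46))]
cv2.imwrite("pics/v8.png",cv2.convertScaleAbs(cv2.resize(np.hstack(til),None,fx=5.4,fy=5.4,interpolation=2),alpha=1.4))
E
```

```text
t 28.73 p [433.  333.4 180.7] open 1.001 F [ 0.4 -1.  -1.2] q1,q6 [ 0.44 -1.07]
jaw-normal yaw -3.9 tilt [-0.     0.004 -1.   ]
440 300 180 -4 -> [  0.6 -32.9   9.3] [ 0.1 -0.  -0.2]
thick@L [438.6  41.4] yaw -15.3 L 111.6 W 30.6 577.0 [0.0604 0.0645]
thin@C [ 454.2 -216.8] yaw -4.1 L 110.2 W 11.5 180.0 [0.0395 0.0431]
med@R [ 442.4 -344.1] yaw 13.5 L 110.6 W 19.8 342.0 [0.0493 0.0527]
```

View pics/v8.png

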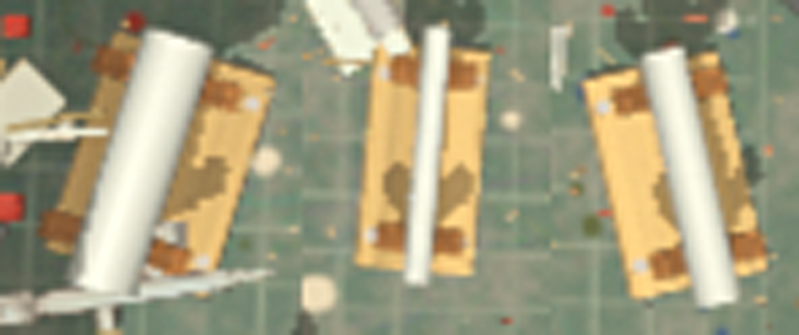

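All three bars are cradled in their own rests, with top heights of about 60, 40 and 50 mm. Picking the supports by hand suggests R and L sit about 2 mm toward −x. I'll measure this properly against the brown supports.

```bash
python3 - <<'E'
from m import *
t=cv2.imread("pics/top8.png");h=cv2.cvtColor(t,cv2.COLOR_BGR2HSV);Hh,S,V=cv2.split(h)
for nm,(u0,v0,u1,v1),zs,bar,yaw,hw in(("L",(196,198,246,250),.045,(438.6,41.4),-15.2,37),("C",(316,196,346,250),.036,(454.2,-216.8),-4.1,26),("R",(364,198,404,252),.040,(442.4,-344.1),13.3,31)):
    roi=h[v0:v1,u0:u1]
    m=((Hh<13)&(S>110)); ys,xs=np.nonzero(m[v0:v1,u0:u1]); 
    q=np.array([ray("top",x+u0,y+v0,zs)[:2]*1000 for x,y in zip(xs,ys)])-np.array(bar)
    a=np.radians(yaw);e=np.array([np.cos(a),np.sin(a)]);n=np.array([-e[1],e[0]]);al=q@e;ac=q@n
    k=(abs(ac)<hw)&(abs(al)>22)&(abs(al)<50); out=[]
    for s in(-1,1):
      for c in(-1,1):
        j=k&(al*s>0)&(ac*c>0); out.append((int(j.sum()),round(float(np.median(al[j])),1) if j.any() else None))
    print(nm,out,"mid",round(np.mean([o[1] for o in out if o[1] is not None]),2))
E
```

```text
L [(0, None), (0, None), (0, None), (0, None)] mid nan
  return _methods._mean(a, axis=axis, dtype=dtype,
  ret = ret.dtype.type(ret / rcount)
Traceback (most recent call last):
ValueError: operands could not be broadcast together with shapes (0,) (2,)
```

```bash
python3 - <<'E'
from m import *
t=cv2.imread("pics/top8.png");h=cv2.cvtColor(t,cv2.COLOR_BGR2HSV);Hh,S,V=[x.astype(int) for x in cv2.split(h)]
f=lambda x,y:(int(360+(x-102*5.4)/5.4),int(194+y/5.4))
for p in((632,100),(667,264),(640,200)): u,v=f(*p);print(u,v,h[v,u])
for nm,(u0,v0,u1,v1),zs,bar,yaw,hw in(("L",(196,198,246,250),.045,(438.6,41.4),-15.2,37),("C",(316,196,346,250),.036,(454.2,-216.8),-4.1,26),("R",(364,198,404,252),.040,(442.4,-344.1),13.3,31)):
    vv,uu=np.mgrid[v0:v1,u0:u1]; q=np.array([ray("top",x,y,zs)[:2]*1000 for x,y in zip(uu.ravel(),vv.ravel())])-np.array(bar)
    s=S[v0:v1,u0:u1].ravel(); b=V[v0:v1,u0:u1].ravel(); hh=Hh[v0:v1,u0:u1].ravel()
    a=np.radians(yaw);e=np.array([np.cos(a),np.sin(a)]);n=np.array([-e[1],e[0]]);al=q@e;ac=q@n
    k=(abs(ac)<hw)&(abs(al)>22)&(abs(al)<50)&(hh<14)&(s>115)&(b<140); out=[]
    for sg in(-1,1):
      for c in(-1,1):
        j=k&(al*sg>0)&(ac*c>0); out.append((int(j.sum()),round(float(np.median(al[j])),1) if j.any() else np.nan))
    print(nm,out,"mid",np.nanmean([o[1] for o in out]).round(2))
E
```

```text
375 212 [ 14 159 112]
381 242 [ 14 155 123]
376 231 [ 19 120 178]
L [(8, -34.0), (12, -31.3), (7, 36.7), (14, 37.5)] mid 2.23Traceback (most recent call last):
  File "<stdin>", line 6, in <module>
  File "h.py", line 4, in ray
    i=ctrl.camera_info(n);T=np.array(i["T"])
ValueError: time passes only in moves, steps and waits
```

```bash
python3 - <<'E'
from m import *
t=cv2.imread("pics/top8.png");h=cv2.cvtColor(t,cv2.COLOR_BGR2HSV).astype(int)
i=ctrl.camera_info("top");T=np.array(i["T"])
for nm,(u0,v0,u1,v1),zs,bar,yaw,hw in(("L",(196,198,246,250),.045,(438.6,41.4),-15.2,37),("C",(316,196,346,250),.036,(454.2,-216.8),-4.1,26),("R",(364,198,404,252),.040,(442.4,-344.1),13.3,31)):
    vv,uu=np.mgrid[v0:v1,u0:u1]; d=np.stack([(uu-i["cx"])/i["fx"],(vv-i["cy"])/i["fy"],np.ones(uu.shape)],-1)@T[:3,:3].T
    q=(T[:3,3]+d*((zs-T[2,3])/d[...,2])[...,None])[...,:2]*1000-np.array(bar)
    g=h[v0:v1,u0:u1]; a=np.radians(yaw);al=q@[np.cos(a),np.sin(a)];ac=q@[-np.sin(a),np.cos(a)]
    k=(abs(ac)<hw)&(abs(al)>22)&(abs(al)<50)&(g[...,0]<17)&(g[...,1]>130)&(g[...,2]<140); out=[]
    for sg in(-1,1):
      for c in(-1,1):
        j=k&(al*sg>0)&(ac*c>0); out.append((int(j.sum()),al[j].mean().round(1) if j.any() else np.nan))
    print(nm,out,"mid",np.nanmean([o[1] for o in out]).round(2))
E
```

```text
L [(31, np.float64(-32.9)), (34, np.float64(-33.1)), (32, np.float64(39.0)), (32, np.float64(38.8))] mid 2.95
C [(20, np.float64(-33.4)), (24, np.float64(-33.4)), (23, np.float64(38.2)), (22, np.float64(37.7))] mid 2.28
R [(26, np.float64(-31.1)), (26, np.float64(-31.2)), (26, np.float64(41.1)), (26, np.float64(40.6))] mid 4.85
```

The supports measure 72 mm apart, as they should. By this measure the bars lag their rest centres by 3.0 (L), 2.3 (C) and 4.9 mm (R). I'll check the same quantity in the side view before correcting.

```bash
cat > lng.py <<'E'
from m import *
def off(n,img,D,boxes):
    h=cv2.cvtColor(img,cv2.COLOR_BGR2HSV).astype(int); i=ctrl.camera_info(n);T=np.array(i["T"]); vv,uu=np.mgrid[:400,:640]
    d=np.stack([(uu-i["cx"])/i["fx"],(vv-i["cy"])/i["fy"],np.ones(uu.shape)],-1)@T[:3,:3].T
    for nm,zb,zs,c,yaw,hw,r in boxes:
        a=np.radians(yaw); P=lambda z:(T[:3,3]+d*((z-T[2,3])/d[...,2])[...,None])[...,:2]*1000-np.array(c)
        q=P(zb);al=q@[np.cos(a),np.sin(a)];ac=q@[-np.sin(a),np.cos(a)]
        Z=(T[:3,3]+d*D[...,None])[...,2]
        w=(abs(ac)<r*.6)&(abs(al)<64)&(h[...,1]<60)&(h[...,2]>85)&(Z>zb-.006)
        lo,hi=np.percentile(al[w],[1,99])
        q=P(zs);al=q@[np.cos(a),np.sin(a)];ac=q@[-np.sin(a),np.cos(a)]
        k=(abs(ac)<hw)&(abs(al)>22)&(abs(al)<52)&(h[...,0]<17)&(h[...,1]>130)&(h[...,2]<140)
        m=[al[k&(al*s>0)] for s in(-1,1)]
        print(n,nm,"bar %.1f..%.1f mid %.1f"%(lo,hi,(lo+hi)/2),"supports %.1f(%d) %.1f(%d) mid %.1f"%(m[0].mean(),len(m[0]),m[1].mean(),len(m[1]),(m[0].mean()+m[1].mean())/2))
B=[("L",.0472,.035,(439,41.5),-15.2,37,15),("C",.0345,.032,(454.2,-216.8),-4.1,26,6),("R",.0401,.034,(442.4,-344.1),13.3,31,10)]
E
python3 - <<'E'
from lng import *
for n in("top","side"):
    p,d=ctrl.camera(n); off(n,cv2.cvtColor(p,cv2.COLOR_RGB2BGR),d,B)
E
```

```text
top L bar -53.6..55.6 mid 1.0 supports -34.0(63) 38.5(62) mid 2.3
top C bar -52.5..56.4 mid 2.0 supports -33.3(43) 38.1(43) mid 2.4
top R bar -51.6..56.9 mid 2.7 supports -31.5(52) 40.9(52) mid 4.7
side L bar -58.1..53.1 mid -2.5 supports -35.6(5) 39.1(41) mid 1.7
side C bar -54.3..53.5 mid -0.4 supports -34.5(18) 35.0(27) mid 0.2
side R bar -54.2..55.8 mid 0.8 supports -35.4(45) 33.4(49) mid -1.0
```

Using unfiltered masks (the 2×2 opening had shifted my earlier rectangles by up to a pixel), the rest-minus-bar offset is:

| View | L (mm) | C (mm) | R (mm) |
|---|---|---|---|
| Top | 1.3 | 0.4 | 2.0 |
| Side | 4.2 (weak, 5 pixels) | 0.6 | −1.8 |

I'll look at the side view for L and R.

```bash
python3 - <<'E'
from m import *
s=cv2.imread("pics/side8.png")
A=[s[v:v+55,u:u+65] for u,v in((250,148),(270,255))]
cv2.imwrite("pics/v9.png",cv2.convertScaleAbs(cv2.resize(np.hstack(A),None,fx=6,fy=6,interpolation=2),alpha=1.3))
E
```

```text
(no output)
```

View pics/v9.png

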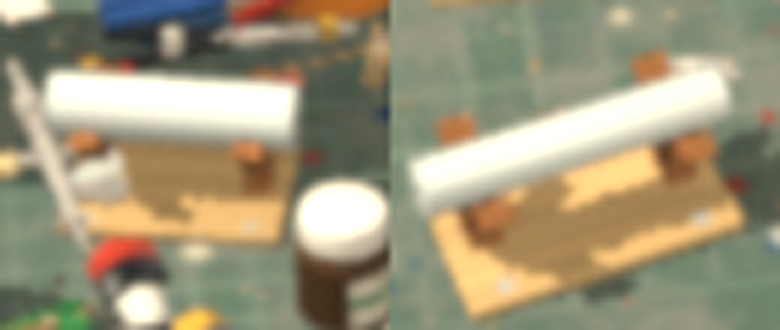

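Side view: the thick bar's ends overhang its supports slightly unevenly, by about 2 mm toward −x. The medium bar sits evenly. There's plenty of time, so I'll nudge the thick bar 2 mm along its rest.

```bash
python3 - <<'E'
from go import *
go((441.5,44.5,150,-15),(441.5,44.5,29,-15))
E
```

```text
t 28.93 p [433.5 328.8 180.8] open 0.996 F [-0.8  0.3 -0.3] q1,q6 [ 0.43 -1.07]
jaw-normal yaw -4.23 tilt [-0.001  0.002 -1.   ]
441.5 44.5 150 -15 -> [  30.2 -283.    29. ] [10.8 -0.1 -0.1]
441.5 44.5 29 -15 -> [ 151.2 -283.3   29.1] [10.8 -0.1 -0.1]
```

step_arm:
  motion:
    - [0,-60,5,5,0,0,0]
    - [10,-120,12,10.8,0,0,0]
    - [20,-180,18,10.8,0,0,0]
    - [30,-240,24,10.8,0,0,0]
    - [30,-283,29,10.8,0,0,0]
    - [30,-283,29,10.8,0,0,0]
    - [30,-283,29,10.8,0,0,0]
    - [30,-283,29,10.8,0,0,0]
    - [30,-283,29,10.8,0,0,0]

```text
time_s: 30.05
eef_pos: [0.4419, 0.0464, 0.1503]
eef_rot: [0.701, 0.093, 0.701, -0.091]
wrist_force: [0.5, 0.2, -1.2]
opening: 0.998
```

```bash
python3 - <<'E'
from go import *
go((441.5,44.5,29,-15))
E
```

```text
t 30.05 p [441.9  46.4 150.3] open 0.998 F [ 0.5  0.2 -1.2] q1,q6 [-0.17 -1.48]
jaw-normal yaw -14.89 tilt [ 0.     0.003 -1.   ]
441.5 44.5 29 -15 -> [121.3  -2.3   0.2] [ 0.1 -0.  -0.2]
```

step_arm:
  motion:
    - [45,-1,0,0,0,0,0]
    - [90,-1,0,0,0,0,0]
    - [112,-1,0,0,0,0,0]
    - [120.5,-1,0,0,0,0,0]
    - [121,-1,0,0,0,0,0]
    - [121,-1,0,0,0,0,255]
    - [121,-1,0,0,0,0,255]
    - [121,-1,0,0,0,0,255]
    - [121,-1,0,0,0,0,255]
    - [121,-1,0,0,0,0,255]

```text
time_s: 31.3
eef_pos: [0.4421, 0.0448, 0.03]
eef_rot: [0.701, 0.093, 0.701, -0.091]
wrist_force: [-1.8, -1.0, 5.3]
opening: 0.329
```

step_arm:
  motion:
    - [0,0,0,0,0,0,255]
    - [0,0,0,0,0,0,255]
    - [-3,0,0,0,0,0,255]
    - [-6,0,0,0,0,0,255]
    - [-6,0,2,0,0,0,255]
    - [-6,0,2,0,0,0,255]
    - [-6,0,2,0,0,0,255]
    - [-6,0,2,0,0,0,255]

```text
time_s: 32.3
eef_pos: [0.4435, 0.0445, 0.0351]
eef_rot: [0.701, 0.093, 0.701, -0.091]
wrist_force: [-0.7, 0.5, -2.5]
opening: 0.334
```

step_arm:
  motion:
    - [3,0,0,0,0,0,255]
    - [5.5,0,0,0,0,0,255]
    - [5.5,0,0,0,0,0,255]
    - [5.5,0,0,0,0,0,160]
    - [5.5,0,0,0,0,0,80]
    - [5.5,0,0,0,0,0,0]
    - [5.5,0,0,0,0,0,0]
    - [-20,0,0,0,0,0,0]
    - [-80,0,0,0,0,0,0]
    - [-140,0,0,0,0,0,0]

```text
time_s: 33.55
eef_pos: [0.443, 0.0441, 0.1765]
eef_rot: [0.701, 0.093, 0.702, -0.091]
wrist_force: [1.2, -0.5, 0.7]
opening: 0.999
```

step_arm:
  motion:
    - [0,60,0,0,0,0,0]
    - [0,120,0,0,0,0,0]
    - [0,180,0,0,0,0,0]
    - [0,240,0,0,0,0,0]
    - [0,290,0,0,0,0,0]
    - [0,290,0,0,0,0,0]

```text
time_s: 34.3
eef_pos: [0.5185, 0.3273, 0.1754]
eef_rot: [0.701, 0.092, 0.701, -0.09]
wrist_force: [0.5, -0.5, -0.0]
opening: 0.999
```

```bash
python3 - <<'E'
from lng import *
from go import go
for n in("top","side"):
    p,d=ctrl.camera(n); im=cv2.cvtColor(p,cv2.COLOR_RGB2BGR); off(n,im,d,B); cv2.imwrite(f"pics/{n}9.png",im)
    o=cv2.imread(f"pics/{n}0.png")
    if n=="top": A=im[145:255,190:450]
    for nm,(u,v,w,h) in {"top":{"bottle":(330,158,20,20),"tape":(350,155,30,28),"jar":(250,188,20,20)},"side":{"bottle":(338,214,32,38),"jar":(294,170,26,40),"tape":(342,248,34,30)}}[n].items():
        sh,_=cv2.phaseCorrelate(o[v:v+h,u:u+w].mean(2),im[v:v+h,u:u+w].mean(2)); print(n,nm,"px shift",np.round(sh,2),"diff",np.abs(o[v:v+h,u:u+w].astype(int)-im[v:v+h,u:u+w]).mean().round(1))
go((430,330,180,-15))
cv2.imwrite("pics/v10.png",cv2.convertScaleAbs(cv2.resize(A,None,fx=3,fy=3,interpolation=2),alpha=1.3))
E
```

```text
top L bar -51.8..57.2 mid 2.7 supports -34.1(64) 38.6(60) mid 2.2
top C bar -52.5..56.4 mid 2.0 supports -33.2(44) 38.2(44) mid 2.5
top R bar -51.6..56.9 mid 2.7 supports -31.5(52) 40.9(52) mid 4.7
top bottle px shift [-0.02 -0.04] diff 0.6
top tape px shift [ 0.03 -0.02] diff 0.7
top jar px shift [0.09 0.04] diff 19.1
side L bar -55.4..54.5 mid -0.5 supports -35.6(3) 40.2(37) mid 2.3
side C bar -54.3..53.5 mid -0.4 supports -34.2(19) 35.3(26) mid 0.6
side R bar -54.2..55.8 mid 0.8 supports -35.7(44) 33.5(50) mid -1.1
side bottle px shift [ 0.06 -0.11] diff 1.7
side jar px shift [ 0.41 -0.12] diff 13.2
side tape px shift [ 0.01 -0.11] diff 1.1
t 34.4 p [518.1 324.3 175.4] open 1.002 F [ 0.6 -1.2 -0.2] q1,q6 [ 0.36 -0.95]
jaw-normal yaw -14.91 tilt [-0.001  0.002 -1.   ]
430 330 180 -15 -> [ -4.5 -17.2 -86.6] [ 0.1 -0.1 -0.1]
```

View pics/v10.png

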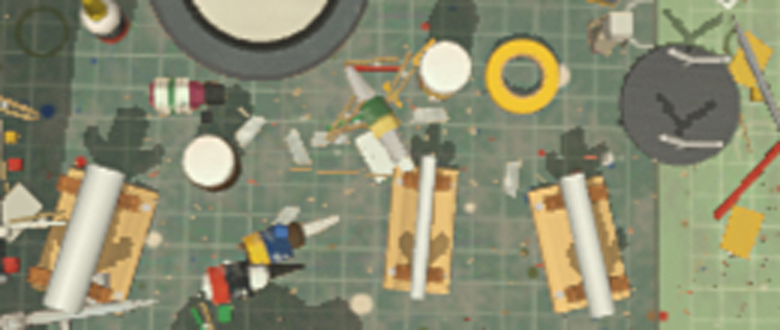

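The final top view shows all three bars cradled: L at crop (85,240), C at (423,227) and R at (587,245). The wire rest is empty, and the jar, bottle and tape are in place. The arm is clear, so I'm handing in.

```bash
python3 -c "
from bench import ctrl
print(ctrl.hand_in())"
```

```text
the job is handed in; nothing more can be done
None
```

All three bars are in their own rests and I handed the job in at about 34 s of the 112 s allowed. I parked the thin bar in the wire rest and moved the medium bar to the middle rest and the thick bar to the wide one. I then brought the thin bar to the narrow rest, and finally re-gripped the thick bar to shift it 2 mm along its rest.

**Seating:** Checked after placing, all three bars lay in both V's. Their top heights read about 60, 40 and 50 mm for thick, thin and medium, against 62, 40.5 and 50 expected. After the 2 mm shift I checked the thick bar only in the pictures.

**Centring:** The offset is rest centre minus bar centre, measured lengthwise:

| Bar | Top view (mm) | Side view (mm) |
|---|---|---|
| Thick | −0.5 | +2.8 (few usable pixels on one support) |
| Thin | +0.5 | +1.0 |
| Medium | +2.0 | −1.9 |

The two views disagree by up to 4 mm, and I could not settle the medium bar's offset better than about ±2 mm.

**Bystanders:** The tape and bottle showed no movement, with shifts of 0.1 px or less in both views. The jar's shift was 0.1 px in the top view and 0.4 px in the side view. Its brightness changed a lot, probably from shadow, so that check is weaker.

**Forces:** The highest wrist force I read was about 23 N, while gripping, and the arm was clear of everything at hand-in.

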